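Stack the burr trays on their base and pin the cover down

TASK

Pack up the burr trays: first take the wood offcut off the base board and lay it on the bench clear of the base, then stack the trays that are out here on the base (the blue one below the green one if both are there), each with its feet fully home in the sockets, and put the wooden cover on top in the same way. Finish by dropping both lock pins from their stand fully down through the two end holes of the cover into the tray below, until their red heads rest on the cover, and leave the glue bottle and the round offcut where they stand.

Things in the scene. Friction and masses are not known exactly. Their poses are not given: they have to be found in the camera images.
- tray_blue: Blue stacking tray of coarse burrs; may be absent. 76 (x) x 60 (y) x 50 (z) mm, 0.16 kg, origin under its centre at foot-tip level. Feet: 8 mm round, round-ended, 10 mm long, at x +-31, y +-22 mm; over each a 10.5 mm square socket in the top (z 50 mm) of the end blocks. Floor underside z 10 mm. Grip fin in the middle: 12 mm thick (y), 32 long (x), top z 46, bare from z 20 mm up. Lock holes, same size, at x +-31, y 0. 
- tray_green: Green stacking tray, same shape; may be absent. 76 (x) x 60 (y) x 50 (z) mm, 0.16 kg, origin under its centre at foot-tip level. Feet: 8 mm round, round-ended, 10 mm long, at x +-31, y +-22 mm; over each a 10.5 mm square socket in the top (z 50 mm) of the end blocks. Floor underside z 10 mm. Grip fin in the middle: 12 mm thick (y), 32 long (x), top z 46, bare from z 20 mm up. Lock holes, same size, at x +-31, y 0. 
- cover: Dark wooden cover, 78 x 62 mm, 0.16 kg, with the same four feet as the trays. Origin under its centre at foot-tip level; underside of the board z 10 mm, top z 24 mm. Grey grip fin 12 mm thick (y), 32 mm long (x), up to z 56 mm: pinch it across y. Two 10.5 mm square lock holes at x +-31, y 0. Half a turn makes no difference. Seated, its origin is 40 mm above that of the tray below.
- cover_hole0 (a point): Centre of the mouth of the cover's lock hole at x = -31, y = 0, z = 24 mm in the cover's frame.
- cover_hole1 (a point): Centre of the mouth of the cover's lock hole at x = +31, y = 0, z = 24 mm in the cover's frame.
- base: Fixed wooden base board 96 (x) x 76 (y) x 24 (z) mm on the bench, origin at the centre of its underside. Four 10.5 mm square sockets for the feet at x +-31, y +-22 mm and two like holes at x +-31, y 0, right through. Trays stand on it with long side along its long side.
- base_top (a point): Centre of the base board's top face, 24 mm above the bench. Seated here, a tray's floor rests on the board and its origin (foot tips) is 10 mm below this point; a tray or cover seated on a tray rests on the end blocks, its origin 40 mm above that tray's. Half a turn of a tray about z makes no difference.
- offcut: Oak offcut about 41 x 79 x 30 mm (x, y, z), lying on the base board at the start; origin at the centre of its underside. Pinch it across its 41 mm width (x).
- pin_stand: Fixed pale wooden stand 80 (x) x 36 (y) x 40 (z) mm, origin at the centre of its underside; the lock pins stand in its two holes at x = +-22 mm.
- lock_pin_0: Steel lock pin, upright in the stand with its tip on the bench, 0.03 kg. Origin at its lower tip, z up along it. Shaft 7 mm thick, 50 mm long, round tip; red head 14 mm in diameter from z 50 to 84 mm, to be pinched from above. Fully in, the head rests on the cover, so the tip is 50 mm below the hole's mouth. Either pin fits either hole.
- lock_pin_1: The second lock pin, just like lock_pin_0.
- glue_bottle: White glue bottle, 40 mm in diameter, 152 mm tall, standing on the bench beyond the work; not to be moved. Origin at the centre of its underside.
- round_offcut: Flat round piece of wood, 57 mm in diameter, 18 mm thick, on the bench beyond the work; not to be moved. Origin at the centre of its underside.
- branch (a point): Warning point on the fixed, solid carving left of the work. From here, 0.2 m above the bench, a branch about 0.15 m thick rises away to the right and back, over (0.55, -0.25, 0.35) and (0.65, -0.38, 0.55); a lamp head hangs in front of the robot at about (0.3, 0.0, 0.5), 0.2 m wide. Work to the right of them.
Not all that is in view belongs to the job. There is more than one size of the tray_green; the job needs the smaller.

How it is judged:
By the outcome, as a careful person would: the job done as asked, in the order asked, and still so for the second after the job is handed in, with the robot touching nothing.
Of tray_blue, tray_green only 1 to 2 are there at a start; the rules pass over those that are not, and their reading is None.
At some moment in a run one of tray_blue, tray_green, cover may be knocked a few centimetres aside while the robot is not near it.
It also fails if it takes over 200 s, if anything falls off the work surface, if the arm or the gripper's body presses on something with over 40 N, if the wrist force passes 120 N, or if a joint passes its speed limit or range.

ROBOT

A 7-joint arm with a two-finger parallel gripper is mounted at the origin on a cart in front of the work surface, level with it; the furniture and walls round the work are solid. World frame = base frame: x ahead of the robot, y to its left, z up, the work surface at z = 0. Lengths are in m, angles in rad, forces in N, time in s.
With the tool pointing down it reaches from about 0.425 to 1.025 m from the base axis. Payload 3.6 kg.
Tool frame: the origin (TCP) lies on the centre line of the jaws, within the pads' length; the fingertips stand 25 mm ahead of it and the grasp point (between the pads) lies 6 mm ahead of it; y points along the fingers, z is the direction in which the jaws open and shut, and the axes are right-handed (so a half turn about y gives the same grasp; the last joint's range is limited). The gripper opens to 85 mm and grips with 20 to 120 N. Pads are 22 mm wide; open, the fingers measure 114 mm over their backs; the gripper's body (76 mm by 85 mm) begins 54 mm behind the grasp point. The pads swing forward as they close: fully open they stand 13 mm farther back than shut.
Start: joints at [1.129, 0.591, 0.048, 1.609, -0.033, 0.943, -0.034], TCP at [0.247, -0.682, 0.256] pointing down, gripper open.
Joint ranges: [-2.69, 2.69], [-0.47, 2.24], [-1.27, 1.36], [0.19, 2.51], [-1.53, 4.68], [0.08, 2.07], [-3.09, 3.09]. Speed limits (rad/s): [2.57, 2.57, 3.14, 3.14, 3.14, 3.14, 3.14].

INTERFACE

Orientations are given as a unit quaternion [w, x, y, z].
In Python, from rig import move_to, move_straight, goto_joints, grip, hold, inverse_kinematics, observe, get_image, camera_info, IKError, sign_off, masks_of gives the robot as it stands. Calls block until the motion is done:
- move_to(position, orientation): joint-space move of the TCP to a pose.
- move_straight(position, feed=0.15, ori=None): straight line of the TCP; ori=None keeps the orientation; feed is the mean speed in m/s.
- goto_joints(angles): joint-space move.
- grip(opening): finger opening in m; the grip force is fixed at half the most; returns when the fingers have stopped.
- hold(seconds).
- inverse_kinematics(position, orientation): joint angles nearest the present ones, or None.
- observe(): the state.
- get_image(name): name is "side" or "top"; returns (picture, depth): 400x640x3 uint8, red, green, blue; 400x640 float32, m along the optical axis (not along the pixel's ray), 0 where there is no reading.
- camera_info(name): a dict with "vertical_fov" (degrees; the focal length in pixels is half the picture's height over the tangent of half this angle, whatever the lens; pixels are square), "cx", "cy" (the principal point, pixels), "cam_to_world" (4x4, takes a point from camera to world coordinates). Camera axes: x right, y up, looking along -z (the intrinsics and any distortion apply to the point x, -y, -z); pixel columns grow to the right and rows downward; lengths in m; the calibration is good to about 2 mm. A picture is of the moment at which its call begins. camera_info takes no time and is no camera call.
A pose or a line that the arm cannot do raises IKError and nothing moves.
- sign_off(): hands the job in, once; it reports no verdict.
Trained networks look in the newest picture that a camera, given by its name, has taken for a name from the list of things; names that differ only in an ending like _2 or _b are one class to them, and where a whole thing is asked for, a point or a joint stands for the part that bears it (a point fixed in the world has none). Each returns a list of dicts, best first, with "score" (0 to 1); they miss things now and then, are a little off and sometimes report something else, mostly with a low value. They report only what shows in the picture. A call takes as long as a camera call. They do not tell look-alikes from the thing itself.
- masks_of(camera, thing): "pixels" (400x640 bool, what is visible of it) and "pixel" ([column, row] in pixels, amid what is visible of it).
The state is a dict: "time_s": time; "qpos": joint angles; "dq": joint speeds; "joint_torque": joint torques, N m; "tcp_pos": TCP position; "tcp_rot": TCP orientation; "force": force on the tool from outside, world axes, zero at the start; "torque": the same for the moment, N m; "gripper_width": finger opening in m.
Only numpy, scipy, OpenCV 4.12 (cv2) and the standard library are available. Lean on these libraries where they do the work, as an engineer would, in place of code of your own. Each camera call takes 0.05 s, during which the arm holds its last target. There are 200 camera calls.

## Working session

There is one attempt and no reset: what is moved stays moved. The work goes in short steps, each a Python script; the robot and the scene stay as the last script left them, time stands still between calls to the robot, and variables do not carry over. Pictures are saved under pics/ and viewed, about 12 in all and at most 16, crops included, and the job is handed in when it is done.

```bash
mkdir -p pics; ls; python3 - <<'E'
from rig import *
import cv2, numpy as np
for n in ("top","side"):
    p,d=get_image(n); cv2.imwrite(f"pics/{n}0.png",p[:,:,::-1]); np.save(f"pics/{n}0.npy",d)
    print(n,camera_info(n))
    for t in ["tray_blue","tray_green","cover","base","offcut","pin_stand","lock_pin_0","glue_bottle","round_offcut"]:
        print(t,[(round(m["score"],2),np.round(m["pixel"]).tolist(),int(m["pixels"].sum())) for m in masks_of(n,t)])
print(observe())
E
```

```text
pics
top {'vertical_fov': 55.36662074889986, 'cx': 315.0177580078253, 'cy': 201.7236957479082, 'cam_to_world': array([[-0.01335663,  0.99031705, -0.13818013,  0.3626486 ],
       [-0.99989962, -0.01257494,  0.00652854, -0.28668942],
       [ 0.00472771,  0.13825346,  0.9903856 ,  1.13404441],
       [ 0.        ,  0.        ,  0.        ,  1.        ]])}
tray_blue []
tray_green [(0.72, [260.0, 136.0], 855)]
cover [(0.65, [349.0, 246.0], 595)]
base [(0.95, [368.0, 209.0], 468)]
offcut [(0.75, [376.0, 210.0], 381)]
pin_stand [(0.86, [327.0, 269.0], 412)]
lock_pin_0 []
glue_bottle [(0.52, [337.0, 153.0], 161)]
round_offcut [(0.87, [382.0, 162.0], 280)]
side {'vertical_fov': 54.870074062669914, 'cx': 322.4963034693628, 'cy': 203.29422282612254, 'cam_to_world': array([[ 0.99690924,  0.01608007, -0.0768986 ,  0.42880967],
       [-0.07659531,  0.41657675, -0.90586808, -1.07378532],
       [ 0.01746775,  0.90895833,  0.41652087,  0.48726315],
       [ 0.        ,  0.        ,  0.        ,  1.        ]])}
tray_blue []
tray_green [(0.82, [394.0, 212.0], 986), (0.62, [304.0, 252.0], 978)]
cove
[... 221 characters left out ...]
[395.0, 299.0], 155)]
{'time_s': 1.0, 'qpos': array([ 1.12950577,  0.59116833,  0.04839941,  1.60850391, -0.03329387,
        0.94269522, -0.03367036]), 'dq': array([-0.00122338,  0.0005979 ,  0.0013602 , -0.00026088,  0.00044153,
        0.00143415,  0.0011758 ]), 'joint_torque': array([ 1.76006665e-05, -5.48653293e+01,  1.54642224e+00, -1.98540902e+01,
        9.39874153e-03,  1.33078232e-03, -9.17122975e-06]), 'tcp_pos': array([ 0.24709948, -0.68159527,  0.25632383]), 'tcp_rot': array([-0.12235928,  0.12237463, -0.69642535,  0.69645129]), 'force': array([ 0.38899384, -0.72146639,  0.91201528]), 'torque': array([ 0.02411657, -0.00921567, -0.01573583]), 'gripper_width': 0.08553267910293094}
```

```bash
python3 - <<'E'
import cv2, numpy as np
a=cv2.imread("pics/top0.png"); b=cv2.imread("pics/side0.png")
cv2.imwrite("pics/a.png",cv2.resize(a[100:330,200:500],None,fx=2.6,fy=2.6,interpolation=cv2.INTER_CUBIC))
cv2.imwrite("pics/b.png",cv2.resize(b[170:370,180:480],None,fx=2.6,fy=2.6,interpolation=cv2.INTER_CUBIC))
E
```

```text
(no output)
```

View pics/a.png

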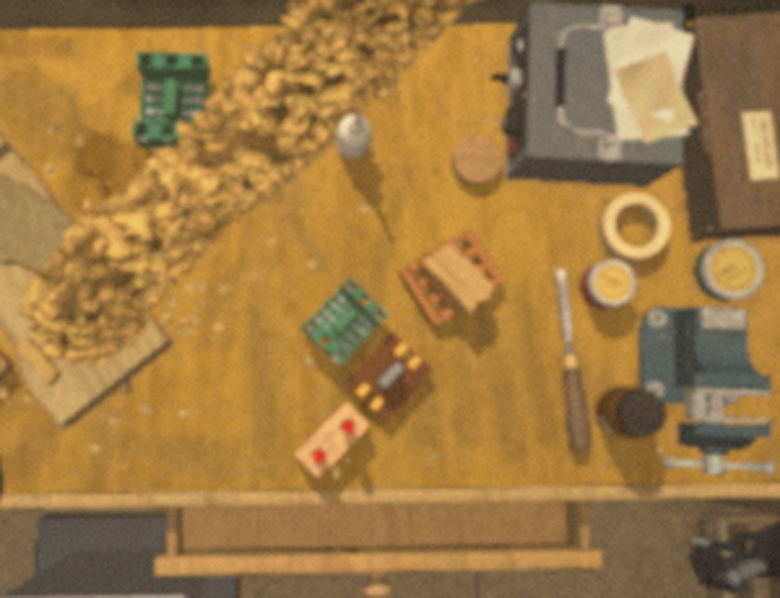

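View pics/b.png

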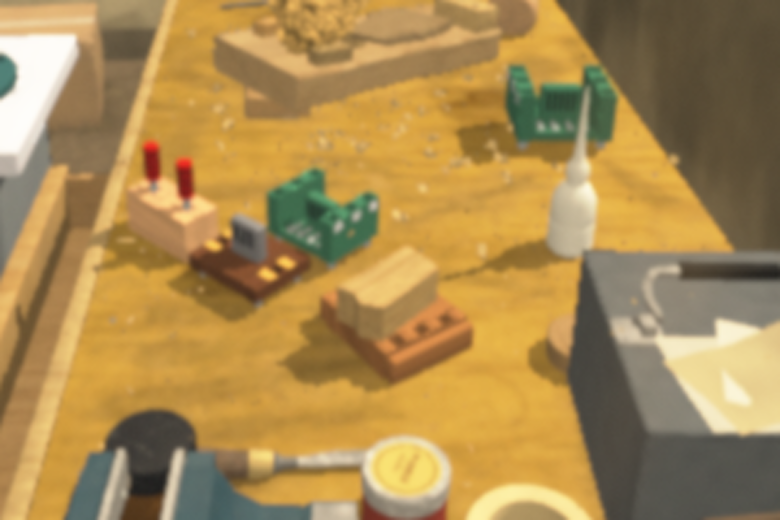

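View pics/side0.png

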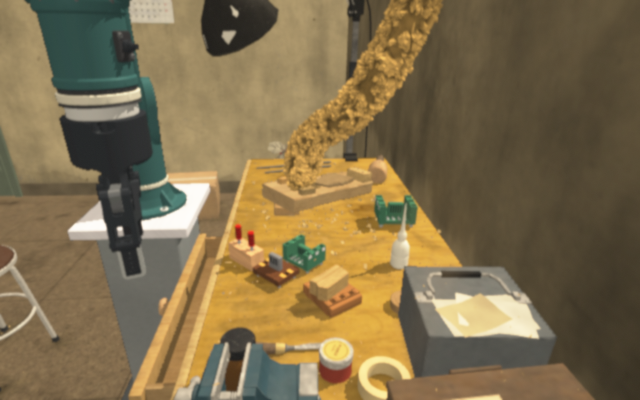

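```bash
cat > h.py <<'E'
from rig import *
import cv2, numpy as np
def K(n):
    c=camera_info(n); return 200/np.tan(np.radians(c["vertical_fov"]/2)),c["cx"],c["cy"],np.array(c["cam_to_world"])
def cloud(n,d):
    f,cx,cy,T=K(n); v,u=np.mgrid[:400,:640]
    P=np.stack([(u-cx)/f*d,-(v-cy)/f*d,-d,np.ones_like(d)],-1)@T.T
    P=P[...,:3]; P[d<=0]=np.nan; return P
def snap(n,k=1):
    fr=[get_image(n) for _ in range(k)]
    return np.mean([f[0] for f in fr],0).astype(np.uint8), np.median([f[1] for f in fr],0)
def masks(n,t): return [m for m in masks_of(n,t) if m["score"]>.3]
def rect(P):
    (c,s,a)=cv2.minAreaRect((P[:,:2]*1000).astype(np.float32))
    if s[0]<s[1]: s=(s[1],s[0]); a+=90
    return np.round(c,1),np.round(s,1),round((a+90)%180-90,1)
E
python3 - <<'E'
from h import *
for n in ("top","side"):
    p,d=snap(n,8); np.save(f"pics/d_{n}.npy",d); np.save(f"pics/p_{n}.npy",p)
    C=cloud(n,d)
    B=C[150:330,250:400].reshape(-1,3); B=B[(abs(B[:,2])<.01)]
    print(n,"bench z",np.round(np.nanmedian(B[:,2]),4),np.nanstd(B[:,2]), "noise")
    for t in ["tray_green","cover","base","offcut","pin_stand","glue_bottle","round_offcut"]:
        for m in masks(n,t):
            P=C[m["pixels"]]; P=P[~np.isnan(P[:,0])]
            P=P[(P[:,2]>.006)]
            print(t,round(m["score"],2),"zpct",np.round(1000*np.percentile(P[:,2],[2,50,95,99])),*rect(P), "med",np.round(1000*np.median(P,0)))
E
```

```text
top bench z -0.0001 0.0012352377482134948 noise
tray_green 0.82 zpct [13. 19. 50. 51.] [ 452.9 -343.8] [77.1 58.3] -46.0 med [ 453. -345.   19.]
tray_green 0.8 zpct [18. 41. 66. 67.] [ 667.1 -154. ] [180.7  80.6] 2.1 med [ 716. -148.   41.]
tray_green 0.31 zpct [22. 24. 55. 57.] [ 392.5 -392.3] [77.9 61.9] -43.5 med [ 392. -391.   24.]
cover 0.97 zpct [22. 24. 55. 57.] [ 392.5 -392.3] [77.9 62. ] -43.7 med [ 392. -391.   24.]
base 0.92 zpct [10. 22. 25. 26.] [ 503.6 -467.7] [95.  75.5] -58.7 med [ 500. -452.   22.]
offcut 0.7 zpct [24. 54. 55. 56.] [ 500.1 -470.6] [77.9 41.3] 41.5 med [ 498. -468.   54.]
offcut 0.62 zpct [22. 24. 55. 57.] [ 392.5 -392.3] [77.9 62. ] -43.7 med [ 392. -391.   24.]
pin_stand 0.89 zpct [18. 40. 41. 84.] [ 324.5 -327.8] [77.8 35.4] -45.6 med [ 323. -326.   40.]
glue_bottle 0.65 zpct [ 16.  57.  93. 110.] [ 663.3 -357.8] [35.4 31.7] -86.4 med [ 658. -357.   57.]
round_offcut 0.82 zpct [10. 18. 19. 20.] [ 640.4 -502. ] [57.2 54. ] -89.2 med [ 640. -500.   18.]
side bench z 0.0015 0.0013161613766888801 noise
tray_green 0.83 zpct [15. 42. 67. 67.] [ 698.4 -23
[... 202 characters left out ...]
2.2] -44.0 med [ 391. -400.   25.]
base 0.68 zpct [ 7. 22. 26. 29.] [ 499.1 -466.5] [96.8 81.4] -57.8 med [ 510. -495.   22.]
offcut 0.55 zpct [26. 54. 56. 56.] [ 496.2 -466.4] [78.4 43.2] 44.7 med [ 495. -480.   54.]
offcut 0.55 zpct [ 7. 22. 26. 26.] [ 502.  -467.5] [91.5 74.2] -58.6 med [ 513. -496.   22.]
offcut 0.41 zpct [13. 25. 55. 57.] [ 384.4 -383.7] [94.2 62.2] -44.0 med [ 391. -400.   25.]
pin_stand 0.94 zpct [ 8. 33. 42. 42.] [ 328.  -332.8] [97.8 43.5] -51.1 med [ 322. -342.   33.]
glue_bottle 0.72 zpct [  8.  47. 109. 128.] [ 672.9 -333.9] [409.   37.9] 68.9 med [ 661. -367.   47.]
round_offcut 0.69 zpct [ 6. 19. 33. 54.] [ 617.4 -501.9] [65.8 18. ] 72.3 med [ 618. -502.   19.]
```

Candidates: the green tray near the work (top px 332,225 / side px 304,252) measures 77x58x50 mm; the far green one (top px 260,136 / side px 394,212) is 67 mm tall, so it is the larger look-alike. There is no blue tray. The crop already viewed confirms this choice. I'll move the offcut first.

```bash
cat >> h.py <<'E'
from scipy.spatial.transform import Rotation as R
from scipy.optimize import least_squares
def quat(th):
    y=np.array([0,0,-1.]); z=np.array([np.cos(th),np.sin(th),0]); x=np.cross(y,z)
    q=R.from_matrix(np.stack([x,y,z],1)).as_quat(); return np.r_[q[3],q[:3]]
def ori(pos,deg):
    """jaw direction deg (mod 180): the one with the smaller joint change / joint 7 centred"""
    best=None; q0=observe()["qpos"]
    for k in (0,180):
        q=quat(np.radians(deg+k)); j=inverse_kinematics(pos,q)
        if j is None: continue
        c=abs(j-q0).max()+.3*abs(j[6])
        if best is None or c<best[0]: best=(c,q,j)
    return best[1]
def st():
    o=observe(); return f"t={o['time_s']:.1f} tcp={np.round(o['tcp_pos']*1000,1)} F={np.round(o['force'],1)} w={o['gripper_width']*1000:.1f} q={np.round(o['qpos'],2)}"
E
python3 - <<'E'
from h import *
a=np.array([.499,-.469,.17]); q=ori(a,-47); print(q)
move_to(a,q); print(st())
move_straight([a[0],a[1],.052],.1); grip(0.03); print(st())
move_straight([a[0],a[1],.16],.15); print(st())
b=[.37,-.515]
move_straight([*b,.13],.2); move_straight([*b,.030],.08); print(st())
grip(.07); move_straight([*b,.16],.2); print(st())
# clear view
move_to([.40,-.60,.30],ori([.40,-.60,.30],-47)); print(st())
p,d=snap("top",10); np.save("pics/d_top1.npy",d); cv2.imwrite("pics/top1.png",p[:,:,::-1])
s,e=snap("side",10); np.save("pics/d_side1.npy",e); cv2.imwrite("pics/side1.png",s[:,:,::-1])
x=np.hstack([cv2.resize(p[150:310,220:440],None,fx=1.8,fy=1.8,interpolation=3),cv2.resize(s[190:350,200:420],None,fx=1.8,fy=1.8,interpolation=3)])
cv2.imwrite("pics/c.png",x[:,:,::-1])
E
```

```text
[ 0.2591555  -0.2591555   0.65790457 -0.65790457]
t=3.8 tcp=[ 497.2 -471.7  170.5] F=[-1.3  0.   0.5] w=85.2 q=[ 0.73  0.63 -0.06  1.76  0.05  0.74 -0.18]
t=5.6 tcp=[ 499.4 -469.3   52.6] F=[-0.6  1.   3.8] w=37.9 q=[ 0.72  0.79 -0.05  1.81  0.07  0.55 -0.19]
t=6.5 tcp=[ 498.3 -468.4  159. ] F=[-0.8  0.5 -1.1] w=38.4 q=[ 0.73  0.65 -0.06  1.77  0.05  0.73 -0.18]
t=8.7 tcp=[ 370.3 -515.4   30.6] F=[-0.3  0.1  0. ] w=38.7 q=[ 0.91  0.78 -0.05  1.93  0.09  0.43 -0.03]
t=9.9 tcp=[ 369.4 -514.3  159.2] F=[ 0.5 -0.  -0.4] w=70.3 q=[ 0.93  0.59 -0.07  1.89  0.07  0.66 -0.01]
t=10.6 tcp=[ 399.2 -598.2  297.1] F=[ 0.4  0.7 -1.1] w=69.9 q=[ 0.97  0.55 -0.08  1.58  0.05  1.02  0.06]
```

View pics/c.png

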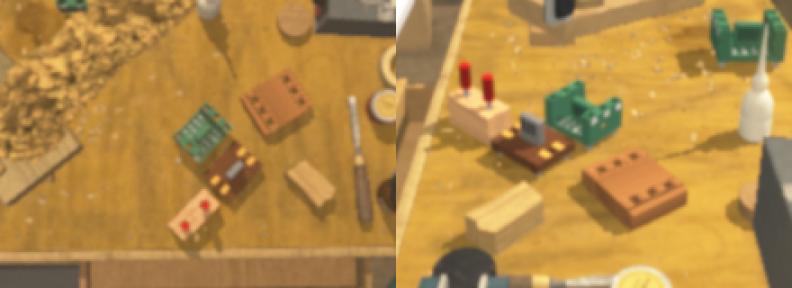

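The offcut now lies on the bench at about top px (392,253), clear of the base (top px 373,207), and the base sockets are free. Next I fit precise poses.

```bash
cat >> h.py <<'E'
def fitrect(n,d,z,L,W,x0,y0,a0,skip=0,w=None,tol=.005):
    """fit top face (L x W at height z) to the pixels whose depth lies on/above it; mm/deg. skip: ignore |x|<skip; w: end-block width"""
    f,cx,cy,T=K(n); v,u=np.mgrid[:400,:640]
    D=np.stack([(u-cx)/f,-(v-cy)/f,-np.ones_like(u,float)],-1)@T[:3,:3].T; o=T[:3,3]
    X=1000*(o+D*((z-o[2])/D[...,2])[...,None])[...,:2]
    occ=cloud(n,d)[...,2]>z-tol
    near=(np.hypot(X[...,0]-x0,X[...,1]-y0)<L/2+22)&(d>0)
    X=X[near]; occ=occ[near].astype(float)
    sg=lambda t:1/(1+np.exp(np.clip(-t/1.2,-40,40)))
    def res(p):
        a=np.radians(p[2]); c,s=np.cos(a),np.sin(a); e=X-p[:2]
        x=e@[c,s]; y=e@[-s,c]
        m=sg(L/2-abs(x))*sg(W/2-abs(y)); k=(abs(x)>skip)&(np.hypot(abs(x),abs(y))<L/2+14)
        if w: m=m*sg(abs(x)-(L/2-w))
        return (m-occ)*k
    best=None
    for dx in (-2,0,2):
        for dy in (-2,0,2):
            r=least_squares(res,[x0+dx,y0+dy,a0],diff_step=1e-3,x_scale=[1,1,1])
            if best is None or r.cost<best.cost: best=r
    return np.round(best.x,2),round(best.cost,2)
E
python3 - <<'E'
from h import *
for n in ("top","side"):
    d=np.load(f"pics/d_{n}1.npy"); dz=0 if n=="top" else .0015
    print(n,"base",fitrect(n,d,.024+dz,96,76,503,-467,-58))
    print("cover",fitrect(n,d,.024+dz,78,62,391,-391,-44))
    for w in (12,14,16): print("tray",w,fitrect(n,d,.050+dz,76,60,453,-343,-45,skip=18,w=w))
    print("stand",fitrect(n,d,.040+dz,80,36,324.5,-328,-45))
    for t in ("lock_pin_0","lock_pin_1"):
        get_image(n); print([(round(m["score"],2),m["pixel"]) for m in masks_of(n,t)])
    C=cloud(n,d).reshape(-1,3); k=(C[:,2]>.078)&(C[:,2]<.09)&(np.hypot(C[:,0]-.324,C[:,1]+.328)<.06)
    P=C[k]*1000; print("pin tops",np.round(P[np.argsort(P[:,0])],0).tolist())
    k=(C[:,2]>.052)&(C[:,2]<.062)&(np.hypot(C[:,0]-.391,C[:,1]+.391)<.03); print("fin",rect(C[k]),np.round(1000*C[k].mean(0),1))
E
```

```text
top base (array([ 503.66, -467.36,  -58.39]), np.float64(45.65))
cover (array([ 392.36, -392.15,  -43.92]), np.float64(26.04))
tray 12 (array([ 453.56, -343.36,  -44.34]), np.float64(45.66))
tray 14 (array([ 453.52, -343.38,  -44.47]), np.float64(43.86))
tray 16 (array([ 453.53, -343.4 ,  -44.52]), np.float64(48.58))
stand (array([ 324.16, -328.12,  -46.33]), np.float64(6.39))
[]
[(0.65, [381.7, 162.4]), (0.64, [336.5, 151.1])]
pin tops [[303.0, -315.0, 83.0], [303.0, -310.0, 83.0], [303.0, -312.0, 84.0], [306.0, -318.0, 84.0], [306.0, -315.0, 84.0], [306.0, -313.0, 84.0], [306.0, -310.0, 84.0], [306.0, -307.0, 85.0], [308.0, -318.0, 83.0], [308.0, -315.0, 83.0], [308.0, -310.0, 83.0], [308.0, -313.0, 84.0], [308.0, -307.0, 83.0], [311.0, -318.0, 82.0], [311.0, -315.0, 85.0], [311.0, -310.0, 83.0], [311.0, -307.0, 83.0], [311.0, -313.0, 85.0], [314.0, -315.0, 82.0], [314.0, -313.0, 83.0], [314.0, -310.0, 84.0], [335.0, -348.0, 84.0], [335.0, -346.0, 84.0], [335.0, -343.0, 84.0], [335.0, -340.0, 84.0], [337.0, -348.0, 85.0], [337.0, -343.0, 83.0], [337.0, -346.0, 85.0], [338.0, -340.0
[... 1729 characters left out ...]
334.0, -336.0, 85.0], [334.0, -341.0, 85.0], [335.0, -347.0, 79.0], [335.0, -346.0, 81.0], [335.0, -345.0, 85.0], [335.0, -346.0, 83.0], [336.0, -337.0, 86.0], [337.0, -341.0, 85.0], [337.0, -346.0, 79.0], [337.0, -346.0, 81.0], [337.0, -345.0, 85.0], [337.0, -346.0, 84.0], [338.0, -337.0, 86.0], [339.0, -340.0, 85.0], [339.0, -347.0, 79.0], [339.0, -346.0, 81.0], [339.0, -346.0, 83.0], [339.0, -345.0, 85.0], [340.0, -336.0, 85.0], [341.0, -340.0, 85.0], [341.0, -345.0, 80.0], [341.0, -345.0, 83.0], [341.0, -345.0, 85.0], [343.0, -343.0, 79.0], [343.0, -340.0, 85.0], [343.0, -343.0, 81.0], [343.0, -343.0, 84.0]]
fin (array([ 389.7, -390.1]), array([30.2, 10. ]), -43.9) [ 390.  -391.8   55.9]
```

```bash
cat >> h.py <<'E'
def go(p,feed=.15,ori=None,tol=.0006):
    move_straight(p,feed,ori)
    for _ in range(8):
        if np.linalg.norm(observe()["tcp_pos"]-p)<tol: break
        hold(.1)
def pick(x,y,z,deg,opening,shut,up=.17):
    p=np.array([x,y,up]); q=ori(p,deg); move_to(p,q); grip(opening); hold(.3)
    go([x,y,z+.03],.12,q); f0=observe()["force"]; go([x,y,z],.06); print("down",st())
    grip(shut); print("shut",st()); go([x,y,up],.12); print("up",st())
E
python3 - <<'E'
from h import *
pick(.4523,-.3440,.049,45.4,.036,.004)
x,y=.5027,-.4683
q=ori([x,y,.17],31.2); go([x,y,.17],.12,q); go([x,y,.085],.1); hold(.3); print(st())
s,_=snap("side",2); t,_=snap("top",2)
X=np.hstack([cv2.resize(t[150:290,300:440],(400,400),interpolation=3),cv2.resize(s[210:350,260:400],(400,400),interpolation=3)])
cv2.imwrite("pics/d.png",X[:,:,::-1])
E
```

```text
down t=15.8 tcp=[ 452.3 -343.8   48.7] F=[-0.   0.3 -0.1] w=36.2 q=[ 0.79  0.73 -0.31  2.07  0.52  0.42  0.87]
shut t=16.2 tcp=[ 452.6 -344.2   49.4] F=[0.8 0.7 2.2] w=10.8 q=[ 0.79  0.72 -0.31  2.07  0.52  0.42  0.87]
up t=17.6 tcp=[ 452.1 -343.8  169.5] F=[-0.2  0.  -1.3] w=10.7 q=[ 0.9   0.55 -0.46  2.02  0.39  0.66  0.99]
t=20.9 tcp=[ 502.7 -468.3   85. ] F=[ 0.2 -0.4 -2.2] w=10.7 q=[ 0.91  0.77 -0.34  1.78  0.39  0.65  0.89]
```

View pics/d.png

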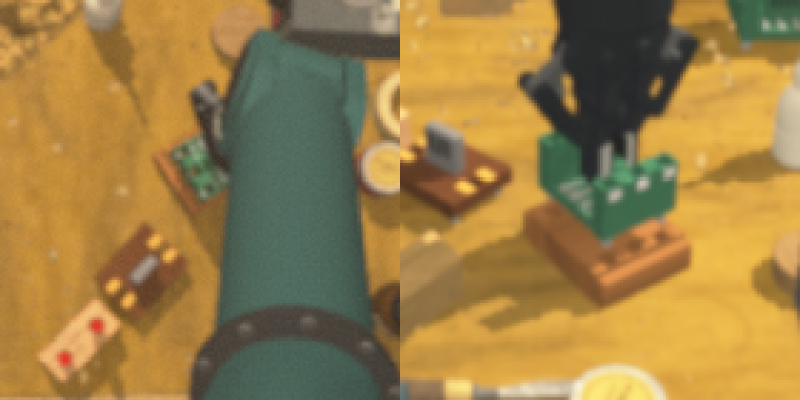

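The side crop shows the tray held in line with the base, feet just above the sockets at side px ~(335,296) and (355,288). Now I lower it, watching the force.

```bash
cat >> h.py <<'E'
def lower(z_end,step=.002,flim=12,feed=.03):
    """straight down in steps until z_end or |dFz|>flim; returns z"""
    o=observe(); p=o["tcp_pos"].copy(); f0=o["force"]
    while p[2]>z_end+1e-6:
        p[2]=max(p[2]-step,z_end); move_straight(p,feed); hold(.05); o=observe(); df=o["force"]-f0
        print(f"cmd {p[2]*1000:.1f} z {o['tcp_pos'][2]*1000:.1f} dF {np.round(df,1)} xy {np.round(o['tcp_pos'][:2]*1000,1)}")
        if abs(df[2])>flim: break
    return p
E
python3 - <<'E'
from h import *
lower(.062)
E
```

```text
cmd 82.9 z 82.7 dF [-0.   0.4 -0.7] xy [ 502.6 -468.2]
cmd 80.9 z 80.8 dF [-0.1  0.8 -1.2] xy [ 502.6 -468.3]
cmd 78.9 z 78.8 dF [ 0.2  0.6 -1.8] xy [ 502.6 -468.2]
cmd 76.9 z 76.8 dF [ 0.1  1.5 -1. ] xy [ 502.6 -468.2]
cmd 74.9 z 74.8 dF [-0.6  0.2 -1.3] xy [ 502.6 -468.3]
cmd 72.9 z 72.8 dF [ 0.3  0.7 -0.6] xy [ 502.6 -468.3]
cmd 70.9 z 70.8 dF [-0.1  0.6 -1.1] xy [ 502.7 -468.2]
cmd 68.9 z 68.8 dF [ 0.1  0.2 -0.9] xy [ 502.7 -468.2]
cmd 66.9 z 66.8 dF [ 0.3  0.5 -1.1] xy [ 502.7 -468.2]
cmd 64.9 z 64.8 dF [ 0.9  0.4 -0.8] xy [ 502.7 -468.2]
cmd 62.9 z 63.7 dF [-0.6  2.2  5.5] xy [ 503.  -468.5]
cmd 62.0 z 63.7 dF [-2.1  2.8 11.7] xy [ 503.  -468.5]
```

```bash
python3 - <<'E'
from h import *
grip(.036); p=observe()["tcp_pos"]; go([p[0],p[1],.17],.12); 
v=[.40,-.60,.30]; move_to(v,ori(v,-10)); print(st())
for n in ("top","side"):
    p,d=snap(n,8); np.save(f"pics/d_{n}2.npy",d); np.save(f"pics/p_{n}2.npy",p); dz=0 if n=="top" else .0015
    print(n,"tray",fitrect(n,d,.064+dz,76,60,503,-468,-58.8,skip=18,w=14))
    print("cover",fitrect(n,d,.024+dz,78,62,391,-391,-44))
    C=cloud(n,d); 
    for m in masks(n,"cover")+masks(n,"tray_green"):
        P=C[m["pixels"]]; P=P[~np.isnan(P[:,0])]; P=P[P[:,2]>.006]; print("  mask",round(m["score"],2),np.round(m["pixel"]),*rect(P),np.round(1000*np.percentile(P[:,2],[50,95])))
    K_=C.reshape(-1,3); k=np.hypot(K_[:,0]-.5027,K_[:,1]+.4683)<.05; z=K_[k,2]; z=z[z>.055]; print("block top z",np.round(1000*np.median(z),1))
E
```

```text
t=27.4 tcp=[ 401.3 -597.7  298.7] F=[1.7 1.  0. ] w=36.1 q=[ 1.07  0.56 -0.23  1.57  0.14  1.03  0.63]
top tray (array([ 503.09, -468.53,  -58.49]), np.float64(43.43))
cover (array([ 392.47, -392.07,  -43.94]), np.float64(19.49))
  mask 0.77 [350. 247.] [ 392.  -392.7] [74.5 59.4] -43.4 [24. 55.]
  mask 0.97 [374. 202.] [ 502.8 -470.6] [79.9 61. ] -57.6 [35. 64.]
  mask 0.91 [264. 138.] [ 667.7 -157.4] [184.2  93.6] 7.4 [42. 66.]
block top z 63.0
side tray (array([ 500.51, -469.1 ,  -58.47]), np.float64(51.54))
cover (array([ 390.68, -393.  ,  -44.06]), np.float64(36.37))
  mask 0.59 [275. 271.] [ 390.  -389.5] [77.9 62. ] -43.5 [25. 55.]
  mask 0.58 [335. 281.] [ 499.  -462.3] [84.7 60.6] -58.7 [51. 65.]
  mask 0.58 [394. 211.] [ 699.8 -234.1] [247.6  99.8] 87.4 [43. 67.]
  mask 0.36 [399. 250.] [ 669.2 -344.5] [386.6  37.1] 68.9 [ 49. 112.]
block top z 61.8
```

```bash
python3 - <<'E'
from h import *
pick(.3915,-.3926,.055,46,.036,.004,up=.2)
x,y=.5028,-.4684
q=ori([x,y,.2],31.3); go([x,y,.2],.12,q); go([x,y,.132],.1); hold(.4); print(st())
lower(.108)
E
```

```text
down t=31.9 tcp=[ 391.5 -392.4   54.7] F=[ 0.4 -0.   1. ] w=36.3 q=[ 0.92  0.7  -0.29  2.1   0.5   0.4   1.03]
shut t=32.2 tcp=[ 391.9 -392.8   55.4] F=[-0.4  0.2  0.3] w=10.6 q=[ 0.92  0.7  -0.29  2.1   0.5   0.4   1.03]
up t=33.9 tcp=[ 391.4 -392.4  199.6] F=[-0.2  0.5 -1.9] w=11.0 q=[ 1.05  0.49 -0.46  2.03  0.33  0.7   1.18]
t=37.0 tcp=[ 502.8 -468.4  132. ] F=[ 0.5 -0.7 -1.3] w=10.7 q=[ 0.91  0.71 -0.34  1.77  0.33  0.72  0.94]
cmd 130.0 z 129.8 dF [ 0.1  0.1 -0.3] xy [ 502.7 -468.4]
cmd 128.0 z 127.8 dF [-1.2  1.3 -0.5] xy [ 502.7 -468.4]
cmd 126.0 z 125.9 dF [-1.   1.   0.1] xy [ 502.7 -468.3]
cmd 124.0 z 123.8 dF [-0.6  0.9 -0.6] xy [ 502.7 -468.3]
cmd 122.0 z 121.8 dF [-0.9  1.2  0.1] xy [ 502.7 -468.3]
cmd 120.0 z 119.9 dF [-1.1  0.9  0.2] xy [ 502.7 -468.4]
cmd 118.0 z 117.9 dF [-1.   1.5 -0.1] xy [ 502.7 -468.3]
cmd 116.0 z 115.8 dF [-1.   0.9 -0.1] xy [ 502.7 -468.3]
cmd 114.0 z 113.9 dF [-0.9  0.8 -0.3] xy [ 502.7 -468.4]
cmd 112.0 z 111.8 dF [-1.1  1.3 -0.7] xy [ 502.7 -468.3]
cmd 110.0 z 109.8 dF [-1.2  0.1 -0.1] xy [ 502.7 -468.3]
cmd 108.0 z 109.6 dF [-2.5  2.8  8.2] xy [ 502.9 -468.4]
```

```bash
python3 - <<'E'
from h import *
grip(.036); p=observe()["tcp_pos"]; go([p[0],p[1],.2],.12); 
v=[.40,-.60,.30]; move_to(v,ori(v,-10)); print(st())
for n in ("top","side"):
    p,d=snap(n,6); dz=0 if n=="top" else .0015
    print(n,"cover",fitrect(n,d,.078+dz,78,62,503,-468,-58.8),"stand",fitrect(n,d,.040+dz,80,36,324.5,-328,-45))
    C=cloud(n,d).reshape(-1,3); k=(np.hypot(C[:,0]-.5028,C[:,1]+.4684)<.045); z=C[k,2]; print("board z",np.round(1000*np.median(z[(z>.06)&(z<.09)]),1))
    for c in ((.308,-.3128),(.3388,-.3442)):
        k=(C[:,2]>.078)&(C[:,2]<.09)&(np.hypot(C[:,0]-c[0],C[:,1]-c[1])<.02); print("pin",np.round(1000*C[k].mean(0),1),k.sum())
pick(.3389,-.3443,.079,44,.035,.004,up=.25)
E
```

```text
t=43.1 tcp=[ 401.4 -597.8  299. ] F=[ 1.  -0.3 -1. ] w=35.9 q=[ 1.05  0.55 -0.2   1.57  0.12  1.03  0.64]
top cover (array([ 502.86, -468.29,  -58.57]), np.float64(21.79)) stand (array([ 324.16, -328.12,  -46.33]), np.float64(6.39))
board z 77.9
pin [ 308.5 -312.6   83.7] 21
pin [ 339.9 -343.3   83.6] 22
side cover (array([ 500.43, -469.35,  -59.16]), np.float64(42.29)) stand (array([ 322.69, -329.13,  -45.79]), np.float64(46.82))
board z 79.1
pin [ 306.7 -311.8   82.6] 31
pin [ 337.1 -343.2   82.8] 35
down t=47.5 tcp=[ 338.8 -344.1   78.7] F=[-0.5  0.2  0.8] w=35.0 q=[ 0.89  0.61 -0.26  2.25  0.47  0.33  1.  ]
shut t=47.8 tcp=[ 339.1 -344.4   79.3] F=[-0.2  0.6  0.7] w=12.1 q=[ 0.89  0.61 -0.26  2.25  0.47  0.33  1.  ]
up t=49.6 tcp=[ 338.7 -344.1  249.5] F=[ 1.   0.3 -0. ] w=12.5 q=[ 1.09  0.33 -0.49  2.13  0.23  0.73  1.22]
```

```bash
python3 - <<'E'
from h import *
x,y=.5189,-.4948
q=ori([x,y,.25],31.3); go([x,y,.25],.15,q); go([x,y,.166],.1); hold(.4); print(st())
lower(.106,.003)
E
```

```text
t=53.3 tcp=[ 518.9 -494.8  166. ] F=[-0.8 -0.2 -0.7] w=12.4 q=[ 0.92  0.7  -0.35  1.68  0.3   0.82  0.98]
cmd 163.0 z 162.7 dF [0.2 0.7 0.9] xy [ 518.8 -494.7]
cmd 160.0 z 159.8 dF [ 0.3 -0.8  0.7] xy [ 518.9 -494.7]
cmd 157.0 z 156.8 dF [0.3 0.  0.7] xy [ 518.8 -494.7]
cmd 154.0 z 153.8 dF [0.8 0.6 0.9] xy [ 518.8 -494.7]
cmd 151.0 z 150.8 dF [1.2 0.2 0.5] xy [ 518.8 -494.7]
cmd 148.0 z 147.8 dF [0.3 0.1 1.5] xy [ 518.8 -494.7]
cmd 145.0 z 144.8 dF [0.8 1.  0.5] xy [ 518.8 -494.7]
cmd 142.0 z 141.8 dF [0.4 1.  0.2] xy [ 518.8 -494.7]
cmd 139.0 z 138.8 dF [1.5 0.4 1. ] xy [ 518.8 -494.7]
cmd 136.0 z 135.8 dF [ 0.5  0.2 -0.8] xy [ 518.8 -494.7]
cmd 133.0 z 132.8 dF [ 0.6 -0.9  0.1] xy [ 518.8 -494.7]
cmd 130.0 z 129.8 dF [0.5 0.3 0. ] xy [ 518.8 -494.7]
cmd 127.0 z 126.8 dF [ 1.   0.3 -0.1] xy [ 518.8 -494.7]
cmd 124.0 z 123.8 dF [1.4 0.3 0.2] xy [ 518.8 -494.7]
cmd 121.0 z 120.8 dF [0.4 0.1 0.4] xy [ 518.8 -494.7]
cmd 118.0 z 117.8 dF [0.6 0.9 1.3] xy [ 518.8 -494.7]
cmd 115.0 z 114.8 dF [ 0.7 -0.2  0.4] xy [ 518.8 -494.7]
cmd 112.0 z 111.8 dF [ 0.8 -0.7  0.6] xy [ 518.8 -494.7]
cmd 109.0 z 108.8 dF [1.7 0.9 0.1] xy [ 518.8 -494.7]
cmd 106.0 z 107.4 dF [-0.2  1.1  6.4] xy [ 519.4 -495.2]
```

```bash
python3 - <<'E'
from h import *
grip(.03); go([.5189,-.4948,.25],.12); print(st())
pick(.3081,-.3130,.079,44,.035,.004,up=.25)
x,y=.4867,-.4419
q=ori([x,y,.25],31.3); go([x,y,.25],.15,q); go([x,y,.166],.1); hold(.4); print(st())
lower(.106,.004); print(st())
E
```

```text
t=61.3 tcp=[ 518.8 -494.7  249.5] F=[0.4 0.3 0.3] w=29.9 q=[ 0.94  0.61 -0.38  1.62  0.26  0.96  1.02]
down t=64.8 tcp=[ 308.1 -312.9   78.9] F=[-0.1  0.2  0. ] w=35.2 q=[ 0.86  0.58 -0.23  2.35  0.52  0.26  0.93]
shut t=65.2 tcp=[ 308.2 -313.2   79.3] F=[ 1.1 -0.3  1. ] w=11.9 q=[ 0.86  0.58 -0.23  2.35  0.52  0.26  0.93]
up t=66.9 tcp=[ 308.  -312.8  249.6] F=[-0.4  0.1 -0.5] w=12.2 q=[ 1.13  0.28 -0.53  2.22  0.22  0.69  1.22]
t=70.5 tcp=[ 486.7 -441.9  166. ] F=[-0.2 -0.6 -0.2] w=12.2 q=[ 0.92  0.64 -0.38  1.82  0.33  0.75  0.92]
cmd 162.0 z 161.7 dF [0.1 0.7 0.4] xy [ 486.6 -441.8]
cmd 158.0 z 157.8 dF [-0.   0.4  0.5] xy [ 486.6 -441.8]
cmd 154.0 z 153.8 dF [0.4 0.4 0.1] xy [ 486.6 -441.8]
cmd 150.0 z 149.8 dF [-0.1  1.6 -0.5] xy [ 486.6 -441.8]
cmd 146.0 z 145.8 dF [0.7 0.7 0.5] xy [ 486.6 -441.8]
cmd 142.0 z 141.9 dF [ 0.4  0.8 -0.1] xy [ 486.6 -441.8]
cmd 138.0 z 137.8 dF [-0.5  0.7  0.3] xy [ 486.6 -441.8]
cmd 134.0 z 133.8 dF [-0.9  1.5  0.5] xy [ 486.6 -441.9]
cmd 130.0 z 129.8 dF [ 0.1  0.6 -0.3] xy [ 486.6 -441.8]
cmd 126.0 z 125.8 dF [ 0.3  0.5 -0.4] xy [ 486.6 -441.8]
cmd 122.0 z 121.9 dF [ 0.6 -0.3  0.6] xy [ 486.6 -441.8]
cmd 118.0 z 117.9 dF [ 0.5  0.7 -0.1] xy [ 486.6 -441.8]
cmd 114.0 z 113.8 dF [ 0.3  1.2 -0.1] xy [ 486.5 -441.8]
cmd 110.0 z 109.8 dF [ 0.8  0.1 -0.6] xy [ 486.6 -441.8]
cmd 106.0 z 107.4 dF [-0.1  1.3  8. ] xy [ 487.3 -442.3]
t=75.5 tcp=[ 487.3 -442.3  107.4] F=[-0.3  0.7  7.8] w=12.2 q=[ 0.9   0.71 -0.34  1.85  0.37  0.64  0.88]
```

```bash
python3 - <<'E'
from h import *
grip(.03); go([.4867,-.4419,.25],.12)
v=[.40,-.60,.30]; move_to(v,ori(v,-10)); hold(.3); print(st())
I=[]
for n in ("top","side"):
    p,d=snap(n,6); dz=0 if n=="top" else .0015; I.append(p)
    print(n,"cover",fitrect(n,d,.078+dz,78,62,503,-468,-58.8,skip=38-14))
    C=cloud(n,d).reshape(-1,3)
    for c in ((.5189,-.4948),(.4867,-.4419)):
        k=(C[:,2]>.1)&(C[:,2]<.2)&(np.hypot(C[:,0]-c[0],C[:,1]-c[1])<.013); print("pin",np.round(1000*C[k].mean(0),1),k.sum(),C[k,2].max())
    k=(np.hypot(C[:,0]-.5028,C[:,1]+.4684)<.045); z=C[k,2]; print("board z",np.round(1000*np.median(z[(z>.06)&(z<.09)]),1))
    for t in ("offcut","glue_bottle","round_offcut"):
        for m in masks(n,t)[:1]:
            P=cloud(n,d)[m["pixels"]]; P=P[P[:,2]>.006]; print(t,np.round(1000*np.median(P,0)))
X=np.hstack([cv2.resize(I[0][140:290,280:430],(400,400),interpolation=3),cv2.resize(I[1][210:350,260:400],(400,400),interpolation=3)])
cv2.imwrite("pics/e.png",X[:,:,::-1])
E
```

```text
t=78.5 tcp=[ 401.3 -598.4  299.6] F=[-0.2  0.4  0.5] w=30.3 q=[ 1.06  0.55 -0.22  1.57  0.13  1.03  0.63]
top cover (array([ 502.85, -468.59,  -58.72]), np.float64(9.66))
pin [ 518.5 -493.7  110.6] 25 0.1128958279813217
pin [ 486.3 -440.9  110.9] 25 0.11364376560555978
board z 77.9
offcut [ 371. -516.   30.]
glue_bottle [ 659. -356.   56.]
round_offcut [ 501. -468.   78.]
side cover (array([ 500.91, -469.17,  -59.24]), np.float64(38.55))
pin [ 516.  -494.6  108.5] 72 0.11385324309695305
pin [ 484.2 -441.9  108.7] 66 0.11428693909691229
board z 79.1
offcut [ 369. -525.   31.]
glue_bottle [ 661. -366.   49.]
round_offcut [ 619. -500.   19.]
```

View pics/e.png

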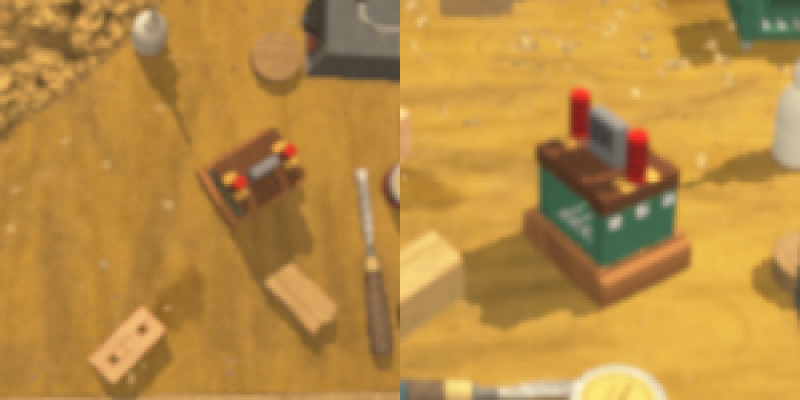

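The picture shows the stack closed on the base: tray, cover, and both red heads on the cover at side px ~(323,249) and (343,264). The stand is empty, and the offcut lies on the bench clear of the base.

```bash
python3 -c "
from rig import *
print(sign_off())"
```

```text
the job is handed in; nothing more can be done
None
```

The job is done and handed in, at about 79 s of robot time. I laid the offcut on the bench and seated the smaller green tray on the base. There was no blue tray, and I left the larger green look-alike alone. The cover went on top of the tray, and both lock pins went down through its end holes.

- **Cover and pins:** in the last check the cover's top read 77.9 mm in the top camera, against 78 mm expected. The pin heads reached about 113 mm, against 112 mm expected. Each insertion stopped within a few tenths of a millimetre of its expected depth, pressing no harder than about 12 N.
- **Offcut and glue bottle:** the offcut is on the bench about 14 cm from the base centre. The glue bottle read where it was at the start.
- **Disagreements:** the side camera read about 2 mm off the top camera throughout, including 79.1 mm for the cover, which is a constant calibration offset. In the last top picture the network took the cover for the round offcut. The side camera and the picture both show the real round offcut unmoved.

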